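# Lock the spare lantern base under its keeper bar

### The job

Lock the spare black lantern base onto its plywood board: with the fingers kept closed together, push the dark wooden keeper bar clockwise (seen from above) round its stud until it stops over the flange of the base. Then tighten the loose wing nut on that stud clockwise, stroking its wings round with the fingertips again and again until it is fully down and will turn no further. Only push: do not take hold of the bar or the nut, do not lift or shift the base, leave the other things on the shelf where they are, and finish clear of everything.

Things in the scene. Friction and masses are not known exactly. Their poses are not given: they have to be found in the camera images.
- board: Fixed white-painted plywood board on the shelf, 160 (x) x 300 (y) x 12 mm, spanning x -80..80 and y -80..220 mm from its origin, which lies on the shelf surface under the stud's axis; z up. A wooden rail runs along its far edge (x 66..80 mm, top 30 mm above the shelf). On the stud sit the keeper bar and over it the wing nut. A stop pin, 10 mm thick, top 40 mm above the shelf, stands at x 21, y 70 mm.
- stud (a point): Point on the stud's axis, 40 mm above the shelf, level with the keeper bar's top face; axes as the board's.
- keeper (a joint): Keeper bar's swing about the vertical stud, rad, growing clockwise seen from above, 0 to 1.92. At value q the bar points from the stud at the angle 200 deg - q, counted anticlockwise from the board's +x: at 1.92 (hard stop) it points along the board's +y, over the base's flange. Friction 0.06 N m; it stays where it is left.
- keeper_end (a point): On the keeper bar's centreline, on its top face, 105 mm from the stud axis and 7 mm short of the bar's end. x points along the bar away from the stud, z up. The bar is dark wood, 30 mm wide, 12 mm thick (28 to 40 mm above the shelf), and reaches 112 mm from the stud axis and 15 mm behind it.
- wingnut (a joint): Turn of the wing nut, rad, growing clockwise seen from above as it is tightened: 0 is loose, 12 mm up; 9.42 (one and a half turns) is fully down on the bar's washer, a hard stop. At value q one wing points at the angle -q from the board's +x, counted anticlockwise, the other opposite. It sinks 8 mm per turn. Friction 0.04 N m; it stays where it is left.
- wing_mid (a point): On the nut's axis, level with its wings' top (66 mm above the shelf when fully down, to 78 mm when loose). x along the wings, z up; turns and sinks with the nut. Brass: hub 26 mm across, 22 mm high; two upright flat wings 6 mm thick with round ears 22 mm high, reaching 42 mm from the axis (84 mm span). Between the wings and the bar's top only hub, stud and washer.
- base: Spare lantern base, black plastic, loose (0.25 kg), standing on the board with its centre about 150 mm from the stud towards the board's +y. Origin at the centre of its underside. Round: flange 110 mm across and 12 mm thick (top 24 mm above the shelf), then a drum 72 mm across up to 34 mm, and a neck 48 mm across up to 42 mm above its underside.
- tumbler: Glass tumbler, 68 mm across, 82 mm high, loose, near the board; origin at the centre of its underside.
- bowl: Aluminium bowl, 104 mm across, 40 mm high, loose, near the board; origin at the centre of its underside.
- jar: Amber glass jar with a steel cap, 60 mm across, 75 mm high, loose, near the board; origin at the centre of its underside.
- torch: Red plastic torch lying on its side, 155 mm long, 46 mm high; origin on the shelf under its middle, x along it.
- lantern: Green solar lantern, 116 mm across, 198 mm high with its wire handle, standing at the left, beyond the end of the board; origin at the centre of its underside.
- battery_box: Small cardboard box, 70 x 45 x 30 mm, lying on the left; origin at the centre of its underside.
Mind the look-alikes: they are no part of the job. Of the things shaped like the base, the black one is meant.

How it is judged:
By the outcome, as a careful person would: the job done as asked, in the order asked, and still so for the second after the job is handed in, with the robot touching nothing.
It also fails if it takes over 72 s, if anything falls off the work surface, if the arm or the gripper's body presses on something with over 40 N, if the wrist force passes 120 N, or if a joint passes its speed limit or range.

### The arm

A 6-joint arm with a two-finger parallel gripper is mounted at the origin on the work surface. World frame = base frame: x ahead of the robot, y to its left, z up, the work surface at z = 0. Lengths are in m, angles in rad, forces in N, time in s.
With the tool pointing down it reaches from about 0.4 to 0.825 m from the base axis. Payload 7 kg.
Tool frame: the origin (TCP) lies midway between the tips of the shut fingers; the grasp point (between the pads) lies bot.grasp_offset behind it (bot.grasp_offset is the distance from the TCP to the grasp point, in m); z points along the fingers, x is the direction in which the jaws open and shut, and the axes are right-handed (so a half turn about z gives the same grasp; the last joint's range is limited). The gripper opens to 88 mm and grips with 3 to 60 N. Pads are 19 mm wide; open, the fingers measure 130 mm over their backs; the gripper's body (78 mm by 193 mm) begins 47 mm behind the grasp point.
Start: joints at [-0.965, 0.359, 0.012, 0, -1.224, -0.288], TCP at [0.211, -0.641, 0.227] pointing down, gripper open.
Joint ranges: [-3.07, 3.07], [-1.43, 2.12], [-1.02, 1.25], [-3.03, 1.67], [-3.05, -0], [-3.03, 3.03]. Speed limits (rad/s): [2.39, 2.39, 3.01, 3.14, 3.14, 3.14].

### API

Orientations are given as a 3x3 rotation matrix whose columns are the frame's x, y, z axes.
In Python, from workcell import bot, capture gives the robot as it stands.
- The arm moves only by the shell command python3 -m pendant 'ROWS'. ROWS is JSON, a list of rows, each an object with "offset": the shift along the tool's x, y, z in m, a list of three; "dr": the turn, a rotation vector about the tool's x, y, z in rad, a list of three; "fingers": the opening, from -1 (shut) to 1 (fully open). A call has exactly 10 rows; each row shifts and turns the pose as measured when the row begins, along the tool's axes as they then stand; what a row does not reach is not made up. A row lasts 1/10 s, in which the tool goes at most 50 mm and 8.59 degrees, less where a joint would pass 70% of its speed; a pose out of reach is approached as far as the arm can. A call is refused whole if a number of a shift passes 0.05 or a number of a turn 0.15, either way. A call with a gripper value outside its range is refused whole. The fingers move at their own pace and stop on an object; the grip force is fixed at half the most. Time passes only in rows, so rows that do not move let the fingers close, or fill a call up. It gives the time, the measured TCP pose, the force and the opening at its end, in the units of the state.
- bot.read_state(): the state, without advancing time (a new reading comes with each control period).
- capture(name): name is "side" or "top"; returns a dict with "image" (384x512x3 uint8, red, green, blue), "mtx" (3x3 intrinsics, pixels), "rvec" (rotation vector, rad) and "tvec" (3), from world to camera coordinates, as OpenCV has them. Camera axes: x right, y down, z forward; pixel columns grow to the right and rows downward; lengths in m; the calibration is good to about 2 mm. A picture is of the moment at which its call begins. There is no depth.
- bot.finish_job(): hands the job in, once; it reports no verdict.
The state is a dict: "t": time; "joints": joint angles; "dq": joint speeds; "effort": joint torques, N m; "eef_pos": TCP position; "tcp_rot": TCP orientation; "wrist_force": force on the tool from outside, world axes, zero at the start; "torque": the same for the moment, N m; "width": finger opening in m.
Only numpy, scipy, OpenCV 4.12 (cv2) and the standard library are available. Lean on these libraries where they do the work, as an engineer would, in place of code of your own. Each camera call takes 0.05 s, during which the arm holds its last target. There are 200 camera calls.

## Working session

There is one attempt and no reset: what is moved stays moved. The work goes in short steps, Python scripts to look and compute and a shell command to move; the robot and the scene stay as the last step left them, time stands still between calls to the robot, and variables do not carry over. Pictures are saved under pics/ and viewed, about 8 in all and at most 12, crops included, and the job is handed in when it is done.

```bash
ls; mkdir -p pics; python3 - <<'E'
from workcell import bot,capture
import cv2
s=bot.read_state()
print(s['t'],s['eef_pos'],s['tcp_rot'],s['width'],bot.grasp_offset)
for n in('top','side'):
    c=capture(n);cv2.imwrite(f'pics/{n}0.png',c['image'][:,:,::-1]);print(n,c['mtx'],c['rvec'],c['tvec'])
E
```

```text
pics
0.0 [ 0.21075244 -0.64074671  0.22563366] [[-3.12380664e-01  9.49956792e-01 -6.43490076e-04]
 [ 9.49955615e-01  3.12381294e-01  1.50222703e-03]
 [ 1.62806504e-03 -1.42020333e-04 -9.99998665e-01]] 0.08772254923205666 0.0188
top [[354.47242358   0.         261.07108993]
 [  0.         354.47242358 192.66242721]
 [  0.           0.           1.        ]] [ 2.19420584 -2.13094605  0.17485608] [-0.05248513  0.60176966  1.02951512]
side [[360.59471712   0.         258.78713868]
 [  0.         360.59471712 197.74761763]
 [  0.           0.           1.        ]] [ 0.24346099 -2.66870352  1.47471084] [0.59768058 0.12320873 1.02278388]
```

View pics/top0.png

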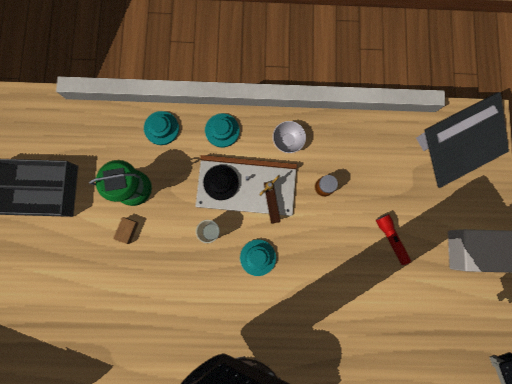

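View pics/side0.png

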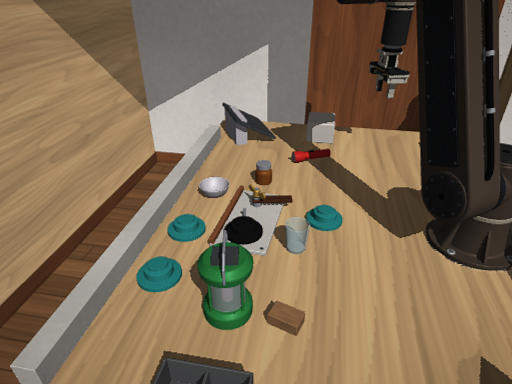

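The top view shows the board's corners near (200,160), (297,167), (294,215) and (196,208). The stud is near (270,187), with the bar pointing down to (276,221). The base is at (221,182), the tumbler at (208,231) and the jar at (327,185).

```bash
cat > h.py <<'E'
import numpy as np,cv2
from workcell import bot,capture
def ray(c,px,z):
    R,_=cv2.Rodrigues(np.array(c['rvec']));t=np.array(c['tvec']).ravel()
    d=R.T@np.linalg.inv(c['mtx'])@np.array([px[0],px[1],1.]);o=-R.T@t
    return o+d*(z-o[2])/d[2]
def proj(c,P):
    return cv2.projectPoints(np.array(P,float).reshape(-1,3),np.array(c['rvec']),np.array(c['tvec']),np.array(c['mtx']),None)[0].reshape(-1,2)
E
python3 - <<'E'
from h import *
c=capture('top');im=c['image'];hsv=cv2.cvtColor(im,cv2.COLOR_RGB2HSV)
m=((hsv[...,1]<50)&(hsv[...,2]>140)).astype(np.uint8);m[:150]=0;m[222:]=0;m[:,:190]=0;m[:,305:]=0
ys,xs=np.nonzero(m)
r=cv2.minAreaRect(np.c_[xs,ys].astype(np.float32));b=cv2.boxPoints(r);print(r)
for p in b: print(p,ray(c,p,0.012).round(4))
for n,p,z in [('jar',(330,183),.075),('tumb',(208,231),.05),('base',(221,182),.04),('bowl',(290,137),.03),('teal',(258,257),.02),('barend',(276,221),.04),('stud',(269,187),.07)]: print(n,ray(c,p,z).round(3))
cv2.imwrite('pics/z.png',cv2.resize(im[145:245,185:345],None,fx=5,fy=5,interpolation=cv2.INTER_CUBIC)[:,:,::-1])
s=capture('side');cv2.imwrite('pics/zs.png',cv2.resize(s['image'][170:270,200:320],None,fx=6,fy=6,interpolation=cv2.INTER_CUBIC)[:,:,::-1])
E
```

```text
((245.96392822265625, 185.2266387939453), (65.46519470214844, 102.54952239990234), 86.05481719970703)
[192.5586  156.09941] [0.716  0.1822 0.012 ]
[294.8651  149.04381] [ 0.7498 -0.1388  0.012 ]
[299.36926 214.35387] [ 0.5432 -0.1557  0.012 ]
[197.06274 221.40947] [0.5124 0.1576 0.012 ]
jar [ 0.634 -0.237  0.075]
tumb [0.483 0.118 0.05 ]
base [0.632 0.087 0.04 ]
bowl [ 0.783 -0.121  0.03 ]
teal [ 0.41  -0.031  0.02 ]
barend [ 0.519 -0.082  0.04 ]
stud [ 0.617 -0.057  0.07 ]
```

View pics/z.png

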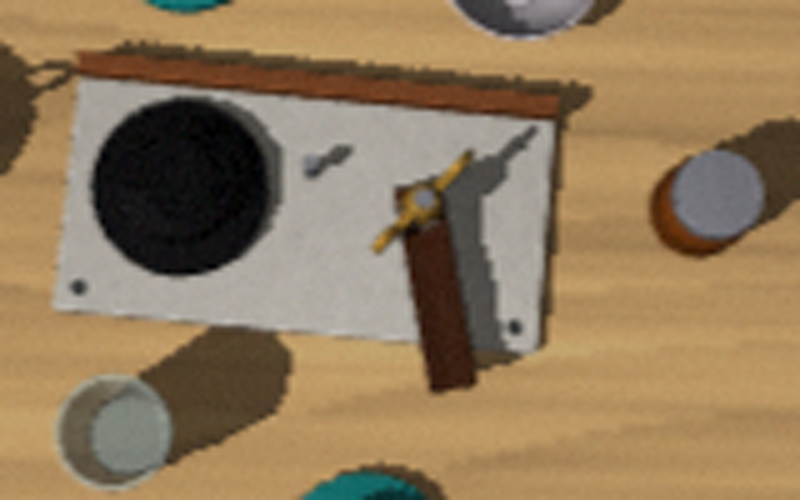

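View pics/zs.png

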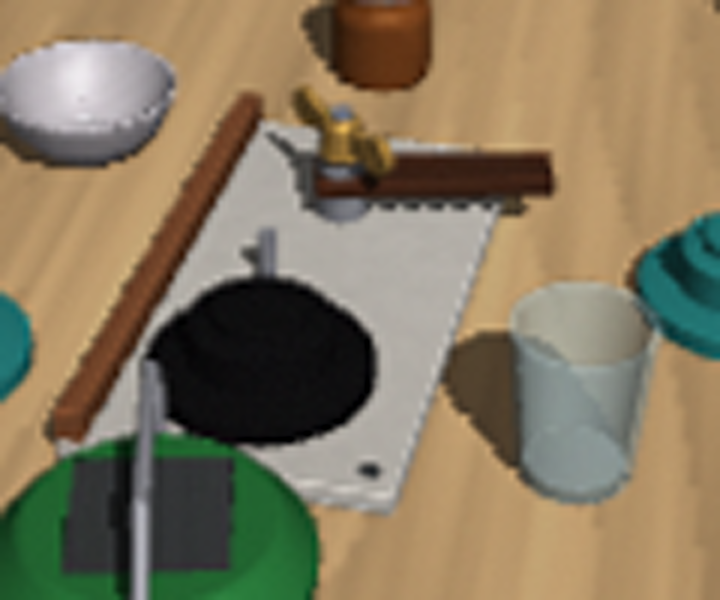

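In the zoomed views the front board corners are at crop (53,310) and (542,350), the nut's hub is at (425,200), and the bar's end corners are at (430,392) and (476,383). The wings run from (470,155) to (380,250). The stop pin is at (312,163).

```bash
python3 - <<'E'
from h import *
c=capture('top');s=capture('side')
f=lambda p:((p[0]+.5)/5-.5+185,(p[1]+.5)/5-.5+145)
g=lambda p:((p[0]+.5)/6-.5+200,(p[1]+.5)/6-.5+170)
L=ray(c,f((53,310)),.012);Rr=ray(c,f((542,350)),.012)
print(L,Rr,np.linalg.norm(L-Rr))
v=(L-Rr)[:2];v/=np.linalg.norm(v);print('yaw of +y minus 90:',np.degrees(np.arctan2(v[1],v[0]))-90)
ux=np.array([v[1],-v[0]])
mid=(L[:2]+Rr[:2])/2
O=mid+.080*ux-.070*v;print('stud from board',O)
print('hub ray z=.075',ray(c,f((425,200)),.075),'side',ray(s,g((342,112)),.075))
for p in [(470,155),(378,250)]: print('wing',ray(c,f(p),.072))
b1,b2=ray(c,f((430,392)),.040),ray(c,f((476,383)),.040);print('bar end',(b1+b2)/2)
e=((b1+b2)/2)[:2]-O
th=np.degrees(np.arctan2(e@v,e@ux));print('bar angle board',th%360,np.linalg.norm(e))
w=(ray(c,f((470,155)),.072)-ray(c,f((378,250)),.072))[:2];print('wing angle',np.degrees(np.arctan2(w@v,w@ux)),np.linalg.norm(w))
for n,p,z in [('pin',(312,163),.04),('base',(183,187),.03),('tumb rim',(114,432),.082),('jarcap',(717,194),.075)]:
    P=ray(c,f(p),z)[:2]; print(n,P,'board',(P-O)@ux,(P-O)@v)
S=bot.read_state();print(S['t'])
E
```

```text
[0.55757798 0.16567975 0.012     ] [ 0.54183646 -0.13600425  0.012     ] 0.30209440760919065
yaw of +y minus 90: -2.9869173256298183
stud from board [ 0.62595098 -0.05923578]
hub ray z=.075 [ 0.62313394 -0.05846458  0.075     ] side [ 0.62429634 -0.05266899  0.075     ]
wing [ 0.65141119 -0.08459614  0.072     ]
wing [ 0.59306096 -0.03174315  0.072     ]
bar end [ 0.51562044 -0.07966378  0.04      ]
bar angle board 193.47659285780506 0.11220575223357797
wing angle -39.1830183806559 0.0787285740715297
pin [0.64936111 0.00918097] board 0.019813272700453168 0.06954366508560164
base [0.63372356 0.08765525] board 0.00010782833395941593 0.14709648709381584
tumb rim [0.48241409 0.11614675] board -0.152480717151344 0.16766485519691596
jarcap [ 0.63220205 -0.23088614] board 0.015186918390368957 -0.17109142904060137
0.3
```

```bash
python3 -m pendant '[{"offset":[0,0,0],"dr":[0,0,0.106],"fingers":-1},{"offset":[0,0,0],"dr":[0,0,0.106],"fingers":-1},{"offset":[0,0,0],"dr":[0,0,0.106],"fingers":-1},{"offset":[0.04,0.026,0],"dr":[0,0,0],"fingers":-1},{"offset":[0.04,0.026,0],"dr":[0,0,0],"fingers":-1},{"offset":[0.04,0.026,0],"dr":[0,0,0],"fingers":-1},{"offset":[0.04,0.026,0],"dr":[0,0,0],"fingers":-1},{"offset":[0.04,0.026,0],"dr":[0,0,0],"fingers":-1},{"offset":[0.04,0.026,0],"dr":[0,0,0],"fingers":-1},{"offset":[0.04,0.026,0],"dr":[0,0,0],"fingers":-1}]'
python3 -c "
from workcell import bot
s=bot.read_state();print(s['tcp_rot'],s['joints'],s['eef_pos'])"
```

```text
t: 1.3
eef_pos: [0.3991, -0.3586, 0.2239]
tcp_rot: [[0.024, 1.0, -0.002], [1.0, -0.024, 0.002], [0.002, -0.002, -1.0]]
wrist_force: [0.6, -0.9, 0.3]
width: 0.0132
[[ 0.02359641  0.99972016 -0.00167495]
 [ 0.9997199  -0.02359327  0.00186679]
 [ 0.00182675 -0.00171853 -0.99999685]] [-0.36724197  0.13430604 -0.29458609 -0.00125329 -1.14413802 -1.2266315 ] [ 0.3990915  -0.35856833  0.22392953]
```

```bash
python3 -m pendant '[{"offset":[0,0,0],"dr":[0,0,0.028],"fingers":-1},{"offset":[0.035,0.0195,0],"dr":[0,0,0],"fingers":-1},{"offset":[0.035,0.0195,0],"dr":[0,0,0],"fingers":-1},{"offset":[0.035,0.0195,0],"dr":[0,0,0],"fingers":-1},{"offset":[0.035,0.0195,0],"dr":[0,0,0],"fingers":-1},{"offset":[0.035,0.0195,0],"dr":[0,0,0],"fingers":-1},{"offset":[0.035,0.0195,0],"dr":[0,0,0],"fingers":-1},{"offset":[0.035,0.0195,0.02],"dr":[0,0,0],"fingers":-1},{"offset":[0,0,0.04],"dr":[0,0,0],"fingers":-1},{"offset":[0,0,0.04],"dr":[0,0,0],"fingers":-1}]'
cat >> h.py <<'E'
O=np.array([.6255,-.059]);a=np.radians(-2.99)
ux=np.array([np.cos(a),np.sin(a)]);v=np.array([-np.sin(a),np.cos(a)])
def st():
    s=bot.read_state();p=np.array(s['eef_pos']);d=p[:2]-O
    print('t',s['t'],'board xy mm',(1e3*d@ux).round(1),(1e3*d@v).round(1),'z',(1e3*p[2]).round(1),'toolx vs v deg',np.degrees(np.arctan2(s['tcp_rot'][1][0],s['tcp_rot'][0][0])-np.arctan2(v[1],v[0])).round(2),'F',np.round(s['wrist_force'],1),'w',round(s['width'],4))
def B(x,y,z): return [*(O+ux*x+v*y),z]
E
python3 - <<'E'
from h import *
st()
c=capture('side');cv2.imwrite('pics/s1.png',cv2.resize(c['image'][130:250,190:350],None,fx=5,fy=5,interpolation=cv2.INTER_CUBIC)[:,:,::-1])
for r in ('top',): pass
# keeper plan (board mm)
for th in (188,180,170,160,150,140,130,120,110,100,95,90,88):
    t=np.radians(th);e=np.array([np.cos(t),np.sin(t)]);n=np.array([-e[1],e[0]])
    h=21*abs(n[1])+9.5*abs(n[0]);p=68*e+(15+h)*n;print(th,p.round(0))
E
```

```text
t: 2.3
eef_pos: [0.5617, -0.1034, 0.1305]
tcp_rot: [[0.043, 0.999, 0.017], [0.999, -0.043, 0.002], [0.003, 0.017, -1.0]]
wrist_force: [0.2, 0.2, -1.4]
width: 0.0007
t 2.3 board xy mm -61.4 -47.7 z 130.5 toolx vs v deg 0.51 F [ 0.2  0.2 -1.4] w 0.0007
188 [-62. -46.]
180 [-68. -36.]
170 [-73. -25.]
160 [-77. -12.]
150 [-78.   1.]
140 [-76.  15.]
130 [-71.  29.]
120 [-63.  42.]
110 [-52.  53.]
100 [-39.  62.]
95 [-32.  65.]
90 [-24.  68.]
88 [-23.  69.]
```

View pics/s1.png

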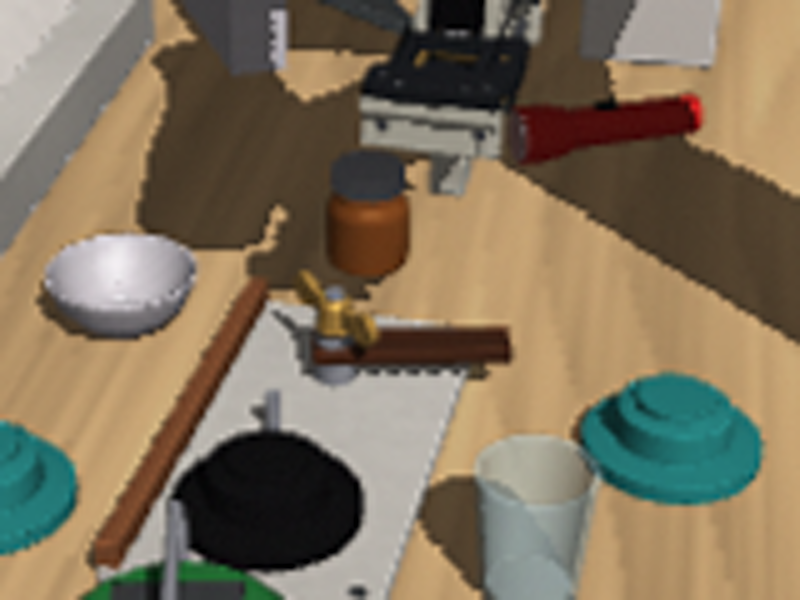

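The gripper hangs above and to the right of the jar in this view, with the tip near crop (450,185). The nut is at about (335,310) and the bar runs to (510,345). Nothing has been disturbed. I'll back off in -y and then go down.

```bash
python3 -m pendant '[{"offset":[-0.022,-0.005,0],"dr":[0,0.017,0],"fingers":-1},{"offset":[0,0,0.0],"dr":[0,0,0],"fingers":-1},{"offset":[0,0,0.02],"dr":[0,0,0],"fingers":-1},{"offset":[0,0,0.02],"dr":[0,0,0],"fingers":-1},{"offset":[0,0,0.02],"dr":[0,0,0],"fingers":-1},{"offset":[0,0,0.01],"dr":[0,0,0],"fingers":-1},{"offset":[0,0,0.01],"dr":[0,0,0],"fingers":-1},{"offset":[0,0,0],"dr":[0,0,0],"fingers":-1},{"offset":[0,0,0],"dr":[0,0,0],"fingers":-1},{"offset":[0,0,0],"dr":[0,0,0],"fingers":-1}]'
python3 - <<'E'
from h import *
st();print(np.round(bot.read_state()['tcp_rot'],3))
E
```

```text
t: 3.35
eef_pos: [0.5548, -0.1248, 0.0465]
tcp_rot: [[0.045, 0.999, 0.011], [0.999, -0.045, 0.018], [0.018, 0.01, -1.0]]
wrist_force: [0.9, 0.2, 0.3]
width: 0.0005
t 3.35 board xy mm -67.2 -69.4 z 46.5 toolx vs v deg 0.42 F [0.9 0.2 0.3] w 0.0005
[[ 0.045  0.999  0.011]
 [ 0.999 -0.045  0.018]
 [ 0.018  0.01  -1.   ]]
```

```bash
python3 -m pendant '[{"offset":[0,0,0.0125],"dr":[0.011,-0.018,0],"fingers":-1},{"offset":[0,0,0],"dr":[0,0,0],"fingers":-1},{"offset":[0.012,0.002,0],"dr":[0,0,0],"fingers":-1},{"offset":[0.012,0.002,0],"dr":[0,0,0],"fingers":-1},{"offset":[0.011,-0.006,0],"dr":[0,0,0],"fingers":-1},{"offset":[0.011,-0.005,0],"dr":[0,0,0],"fingers":-1},{"offset":[0.013,-0.004,0],"dr":[0,0,0],"fingers":-1},{"offset":[0.013,-0.001,0],"dr":[0,0,0],"fingers":-1},{"offset":[0,0,0],"dr":[0,0,0],"fingers":-1},{"offset":[0,0,0],"dr":[0,0,0],"fingers":-1}]'
python3 - <<'E'
from h import *
st();print(np.round(bot.read_state()['tcp_rot'],3))
c=capture('top');cv2.imwrite('pics/t1.png',cv2.resize(c['image'][145:245,185:345],None,fx=5,fy=5,interpolation=cv2.INTER_CUBIC)[:,:,::-1])
E
```

```text
t: 4.35
eef_pos: [0.5462, -0.0447, 0.0353]
tcp_rot: [[0.043, 0.999, 0.002], [0.999, -0.043, -0.001], [-0.001, 0.002, -1.0]]
wrist_force: [0.7, -0.9, 0.2]
width: 0.0001
t 4.35 board xy mm -79.9 10.2 z 35.3 toolx vs v deg 0.55 F [ 0.7 -0.9  0.2] w 0.0001
[[ 0.043  0.999  0.002]
 [ 0.999 -0.043 -0.001]
 [-0.001  0.002 -1.   ]]
```

View pics/t1.png

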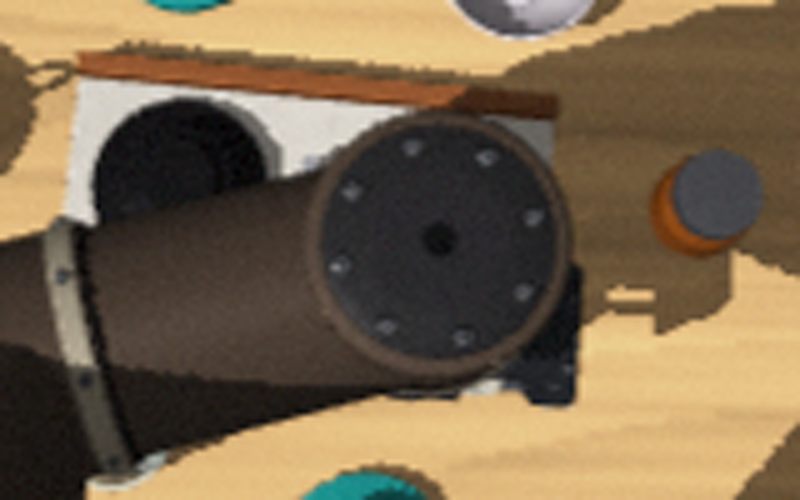

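The arm hides the stud area from the top camera. The contact force is about 1 N, so I carry on along the arc.

```bash
python3 -m pendant '[{"offset":[0.008,0.003,0],"dr":[0,0,0],"fingers":-1},{"offset":[0.011,0.005,0],"dr":[0,0,0],"fingers":-1},{"offset":[0.013,0.008,0],"dr":[0,0,0],"fingers":-1},{"offset":[0.011,0.011,0],"dr":[0,0,0],"fingers":-1},{"offset":[0.008,0.011,0],"dr":[0,0,0],"fingers":-1},{"offset":[0.002,0.007,0],"dr":[0,0,0],"fingers":-1},{"offset":[0,0.003,0],"dr":[0,0,0],"fingers":-1},{"offset":[0,0,0],"dr":[0,0,0],"fingers":-1},{"offset":[0,0,0],"dr":[0,0,0],"fingers":-1},{"offset":[0,0,0],"dr":[0,0,0],"fingers":-1}]'
python3 - <<'E'
from h import *
st()
E
```

```text
t: 5.4
eef_pos: [0.6015, 0.0102, 0.0342]
tcp_rot: [[0.044, 0.999, 0.0], [0.999, -0.044, -0.001], [-0.001, 0.0, -1.0]]
wrist_force: [0.0, -0.6, -0.4]
width: 0.0006
t 5.4 board xy mm -27.6 67.8 z 34.2 toolx vs v deg 0.45 F [ 0.  -0.6 -0.4] w 0.0006
```

```bash
python3 -m pendant '[{"offset":[0,0.002,0],"dr":[0,0,0],"fingers":-1},{"offset":[0,0.002,0],"dr":[0,0,0],"fingers":-1},{"offset":[0,0.0,0],"dr":[0,0,0],"fingers":-1},{"offset":[0,0,0],"dr":[0,0,0],"fingers":-1},{"offset":[0,0,0],"dr":[0,0,0],"fingers":-1},{"offset":[0,0,0],"dr":[0,0,0],"fingers":-1},{"offset":[0,0,0],"dr":[0,0,0],"fingers":-1},{"offset":[0,0,0],"dr":[0,0,0],"fingers":-1},{"offset":[0,0,0],"dr":[0,0,0],"fingers":-1},{"offset":[0,0,0],"dr":[0,0,0],"fingers":-1}]'
python3 - <<'E'
from h import *
st()
c=capture('side');cv2.imwrite('pics/s2.png',cv2.resize(c['image'][150:270,200:320],None,fx=5,fy=5,interpolation=cv2.INTER_CUBIC)[:,:,::-1])
E
```

```text
t: 6.4
eef_pos: [0.6043, 0.0095, 0.0342]
tcp_rot: [[0.046, 0.999, -0.001], [0.999, -0.046, -0.001], [-0.001, -0.001, -1.0]]
wrist_force: [-0.8, 0.4, 0.1]
width: 0.0003
t 6.4 board xy mm -24.8 67.3 z 34.2 toolx vs v deg 0.38 F [-0.8  0.4  0.1] w 0.0003
```

View pics/s2.png

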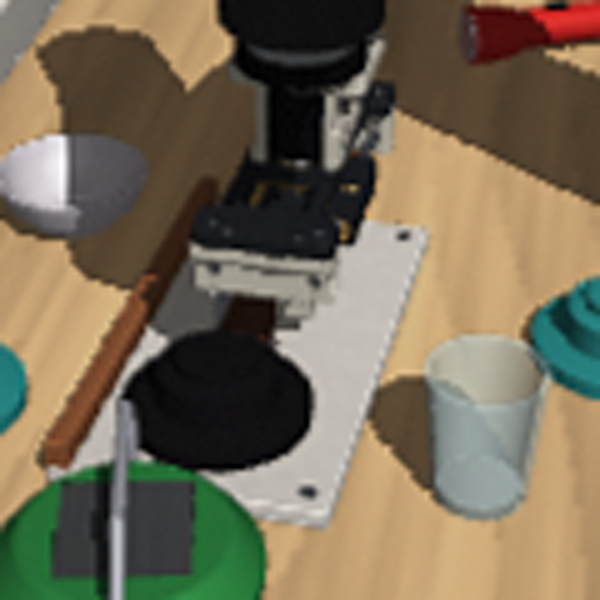

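The side view shows the bar swung round and pointing at the black base (bar end near crop (248,322)), with the fingers beside it. Now I press to the stop.

```bash
python3 -m pendant '[{"offset":[0,0.002,0],"dr":[0,0,0],"fingers":-1},{"offset":[0,0.002,0],"dr":[0,0,0],"fingers":-1},{"offset":[0,0.002,0],"dr":[0,0,0],"fingers":-1},{"offset":[0,0.002,0],"dr":[0,0,0],"fingers":-1},{"offset":[0,0.002,0],"dr":[0,0,0],"fingers":-1},{"offset":[0,0,0],"dr":[0,0,0],"fingers":-1},{"offset":[0,0,0],"dr":[0,0,0],"fingers":-1},{"offset":[0,0,0],"dr":[0,0,0],"fingers":-1},{"offset":[0,0,0],"dr":[0,0,0],"fingers":-1},{"offset":[0,0.002,0],"dr":[0,0,0],"fingers":-1}]'
python3 - <<'E'
from h import *
st()
E
```

```text
t: 7.45
eef_pos: [0.6045, 0.0085, 0.0324]
tcp_rot: [[0.049, 0.999, -0.023], [0.999, -0.049, -0.002], [-0.003, -0.022, -1.0]]
wrist_force: [-11.1, 4.5, 7.0]
width: 0.0003
t 7.45 board xy mm -24.5 66.3 z 32.4 toolx vs v deg 0.2 F [-11.1   4.5   7. ] w 0.0003
```

The bar is at its stop: it stayed put under 11 N, and its edge is at board x = -15 mm, as it should be at 90°. Next I plan the nut-stroking loop with the tool orientation fixed.

```bash
python3 - <<'E'
import numpy as np
for hy in (21,15):
  hx=9.5
  u=np.linspace(-1,1,81);P=np.vstack([np.c_[u*hx,0*u+hy],np.c_[u*hx,0*u-hy],np.c_[0*u+hx,u*hy],np.c_[0*u-hx,u*hy]])
  for a,b in((34,40),(30,40),(28,38)):
    print(hy,a,b)
    out=[]
    for f in range(210,20,-15):
      t=np.radians(f);c=np.array([a*np.cos(t),b*np.sin(t)]);Q=P+c
      r=np.hypot(*Q.T);m=(r<41)
      g=np.degrees(np.unwrap(np.arctan2(Q[m,1],Q[m,0])[None],axis=0))[0]
      ph=np.degrees(np.arctan2(c[1],c[0]));g=ph+(g-ph+180)%360-180-np.degrees(np.arcsin(3/r[m]))
      k=g.argmin();out.append((f,c.round().astype(int).tolist(),round(g[k]%360),round(r[m][k]),'clr',round(r.min()-13,1)))
    for o in out: print(*o)
E
```

```text
21 34 40
210 [-29, -20] 168 20 clr 6.9
195 [-33, -10] 149 26 clr 10.3
180 [-34, 0] 134 32 clr 11.5
165 [-33, 10] 122 39 clr 10.3
150 [-29, 20] 115 41 clr 6.9
135 [-24, 28] 107 41 clr 3.3
120 [-17, 35] 96 41 clr 2.6
105 [-9, 39] 78 18 clr 4.6
90 [0, 40] 55 21 clr 6.0
75 [9, 39] 37 25 clr 4.6
60 [17, 35] 21 30 clr 2.6
45 [24, 28] 7 34 clr 3.3
30 [29, 20] 348 20 clr 6.9
21 30 40
210 [-26, -20] 166 17 clr 3.5
195 [-29, -10] 144 22 clr 6.5
180 [-30, 0] 128 29 clr 7.5
165 [-29, 10] 117 37 clr 6.5
150 [-26, 20] 110 41 clr 3.5
135 [-21, 28] 103 41 clr 0.8
120 [-15, 35] 94 41 clr 1.7
105 [-8, 39] 75 18 clr 4.6
90 [0, 40] 55 21 clr 6.0
75 [8, 39] 39 25 clr 4.6
60 [15, 35] 23 28 clr 1.7
45 [21, 28] 8 32 clr 0.8
30 [26, 20] 346 17 clr 3.5
21 28 38
210 [-24, -19] 161 15 clr 1.7
195 [-27, -10] 139 21 clr 4.5
180 [-28, 0] 125 28 clr 5.5
165 [-27, 10] 115 35 clr 4.5
150 [-24, 19] 107 41 clr 1.7
135 [-20, 27] 100 41 clr -1.1
120 [-14, 33] 92 41 clr -0.3
105 [-7, 37] 71 16 clr 2.7
90 [0, 38] 52 19 clr 4.0
75 [7, 37] 36 23 clr 2.7
60 [14, 33] 20 26 clr -0.3
45 [20, 27] 6 30 clr -1.1
30 [24, 19] 341 15 
[... 415 characters left out ...]
4.2
195 [-29, -10] 158 20 clr 6.5
180 [-30, 0] 137 25 clr 7.5
165 [-29, 10] 122 32 clr 6.5
150 [-26, 20] 111 39 clr 4.2
135 [-21, 28] 102 41 clr 4.7
120 [-15, 35] 94 41 clr 7.4
105 [-8, 39] 79 24 clr 10.6
90 [0, 40] 63 27 clr 12.0
75 [8, 39] 48 29 clr 10.6
60 [15, 35] 33 31 clr 7.4
45 [21, 28] 18 33 clr 4.7
30 [26, 20] 3 36 clr 4.2
15 28 38
210 [-24, -19] 182 34 clr 2.3
195 [-27, -10] 154 18 clr 4.5
180 [-28, 0] 134 24 clr 5.5
165 [-27, 10] 120 30 clr 4.5
150 [-24, 19] 109 37 clr 2.3
135 [-20, 27] 100 41 clr 2.7
120 [-14, 33] 92 41 clr 5.5
105 [-7, 37] 76 22 clr 8.7
90 [0, 38] 61 25 clr 10.0
75 [7, 37] 46 27 clr 8.7
60 [14, 33] 31 30 clr 5.5
45 [20, 27] 17 32 clr 2.7
30 [24, 19] 2 34 clr 2.3
```

```bash
python3 -m pendant '[{"offset":[0,-0.012,0],"dr":[0,0,0],"fingers":-1},{"offset":[0,-0.012,0],"dr":[0,0,0],"fingers":-1},{"offset":[0,0,-0.03],"dr":[0,0,0],"fingers":-1},{"offset":[0,0,-0.03],"dr":[0,0,0],"fingers":-1},{"offset":[0,0,-0.02],"dr":[0,0,0],"fingers":-1},{"offset":[-0.027,0.005,0],"dr":[0,0,0],"fingers":-1},{"offset":[-0.027,0.005,0],"dr":[0,0,0],"fingers":-1},{"offset":[-0.027,0.005,0],"dr":[0,0,0],"fingers":-1},{"offset":[0,0,0],"dr":[0,0,0],"fingers":-1},{"offset":[0,0,0],"dr":[0,0,0],"fingers":-1}]'
python3 - <<'E'
from h import *
st();print(np.round(bot.read_state()['tcp_rot'],3))
E
```

```text
t: 8.45
eef_pos: [0.5906, -0.0739, 0.1187]
tcp_rot: [[0.045, 0.999, -0.011], [0.999, -0.045, -0.003], [-0.003, -0.011, -1.0]]
wrist_force: [-1.0, 0.1, -0.0]
width: 0.0007
t 8.45 board xy mm -34.1 -16.7 z 118.7 toolx vs v deg 0.39 F [-1.   0.1 -0. ] w 0.0007
[[ 0.045  0.999 -0.011]
 [ 0.999 -0.045 -0.003]
 [-0.003 -0.011 -1.   ]]
```

```bash
python3 -m pendant '[{"offset":[-0.006,0.0,0],"dr":[-0.011,0.003,0],"fingers":-1},{"offset":[0,0,0],"dr":[0,0,0],"fingers":-1},{"offset":[0,0,0.016],"dr":[0,0,0],"fingers":-1},{"offset":[0,0,0.016],"dr":[0,0,0],"fingers":-1},{"offset":[0,0,0.016],"dr":[0,0,0],"fingers":-1},{"offset":[0,0,0.016],"dr":[0,0,0],"fingers":-1},{"offset":[0,0,0],"dr":[0,0,0],"fingers":-1},{"offset":[0,0,0],"dr":[0,0,0],"fingers":-1},{"offset":[0,0,0],"dr":[0,0,0],"fingers":-1},{"offset":[0,0,0],"dr":[0,0,0],"fingers":-1}]'
python3 - <<'E'
from h import *
st();print(np.round(bot.read_state()['tcp_rot'],3))
p=[np.array([34*np.cos(np.radians(f)),40*np.sin(np.radians(f))]) for f in range(210,-151,-15)]
for i in range(len(p)-1): print(210-15*i,p[i].round(1),'tool',(.92*(p[i+1]-p[i])[::-1]).round(1))
E
```

```text
t: 9.45
eef_pos: [0.5911, -0.0759, 0.0558]
tcp_rot: [[0.039, 0.999, 0.007], [0.999, -0.039, 0.001], [0.001, 0.007, -1.0]]
wrist_force: [0.2, 0.1, 0.3]
width: 0.0005
t 9.45 board xy mm -33.4 -18.7 z 55.8 toolx vs v deg 0.75 F [0.2 0.1 0.3] w 0.0005
[[ 0.039  0.999  0.007]
 [ 0.999 -0.039  0.001]
 [ 0.001  0.007 -1.   ]]
210 [-29.4 -20. ] tool [ 8.9 -3.1]
195 [-32.8 -10.4] tool [ 9.5 -1.1]
180 [-34.   0.] tool [9.5 1.1]
165 [-32.8  10.4] tool [8.9 3.1]
150 [-29.4  20. ] tool [7.6 5. ]
135 [-24.   28.3] tool [5.8 6.5]
120 [-17.   34.6] tool [3.7 7.5]
105 [-8.8 38.6] tool [1.3 8.1]
90 [ 0. 40.] tool [-1.3  8.1]
75 [ 8.8 38.6] tool [-3.7  7.5]
60 [17.  34.6] tool [-5.8  6.5]
45 [24.  28.3] tool [-7.6  5. ]
30 [29.4 20. ] tool [-8.9  3.1]
15 [32.8 10.4] tool [-9.5  1.1]
0 [34.  0.] tool [-9.5 -1.1]
-15 [ 32.8 -10.4] tool [-8.9 -3.1]
-30 [ 29.4 -20. ] tool [-7.6 -5. ]
-45 [ 24.  -28.3] tool [-5.8 -6.5]
-60 [ 17.  -34.6] tool [-3.7 -7.5]
-75 [  8.8 -38.6] tool [-1.3 -8.1]
-90 [  0. -40.] tool [ 1.3 -8.1]
-105 [ -8.8 -38.6] tool [ 3.7 -7.5]
-120 [-17.  -34.6] tool [ 5.8 -6.5]
-135 [-24.  -28.3] tool [ 7.6 -5. ]
```

```bash
python3 -m pendant '[{"offset":[0,0,0.007],"dr":[0.001,-0.007,0],"fingers":-1},{"offset":[0.008,0,0],"dr":[0,0,0],"fingers":-1},{"offset":[0.0095,-0.001,0],"dr":[0,0,0],"fingers":-1},{"offset":[0.0095,0.001,0],"dr":[0,0,0],"fingers":-1},{"offset":[0.009,0.003,0],"dr":[0,0,0],"fingers":-1},{"offset":[0.0075,0.005,0],"dr":[0,0,0],"fingers":-1},{"offset":[0.006,0.0065,0],"dr":[0,0,0],"fingers":-1},{"offset":[0.0035,0.0075,0],"dr":[0,0,0],"fingers":-1},{"offset":[0,0,0],"dr":[0,0,0],"fingers":-1},{"offset":[0,0,0],"dr":[0,0,0],"fingers":-1}]'
python3 - <<'E'
from h import *
st();print(np.round(bot.read_state()['tcp_rot'],3))
c=capture('side');cv2.imwrite('pics/s3.png',cv2.resize(c['image'][150:270,200:320],None,fx=5,fy=5,interpolation=cv2.INTER_CUBIC)[:,:,::-1])
E
```

```text
t: 10.45
eef_pos: [0.6175, -0.0184, 0.0492]
tcp_rot: [[0.038, 0.999, 0.006], [0.999, -0.038, -0.007], [-0.007, 0.006, -1.0]]
wrist_force: [-2.8, -0.6, 0.0]
width: 0.0004
t 10.45 board xy mm -10.1 40.1 z 49.2 toolx vs v deg 0.8 F [-2.8 -0.6  0. ] w 0.0004
[[ 0.038  0.999  0.006]
 [ 0.999 -0.038 -0.007]
 [-0.007  0.006 -1.   ]]
```

View pics/s3.png

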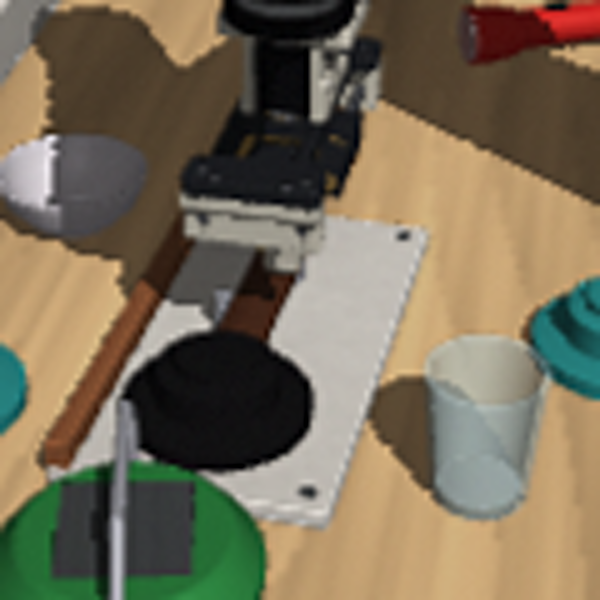

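The bar (crop (250,310)) lies against the pin, over the flange. The fingers at (285,260) are pushing a wing with about 2.8 N. I carry on round.

```bash
python3 -m pendant '[{"offset":[0.001,0.009,0],"dr":[0.006,0.005,0],"fingers":-1},{"offset":[-0.0015,0.008,0],"dr":[0,0,0],"fingers":-1},{"offset":[-0.0035,0.0075,0],"dr":[0,0,0],"fingers":-1},{"offset":[-0.006,0.0065,0],"dr":[0,0,0],"fingers":-1},{"offset":[-0.0075,0.005,0],"dr":[0,0,0],"fingers":-1},{"offset":[-0.009,0.003,0],"dr":[0,0,0],"fingers":-1},{"offset":[-0.0095,0.001,0],"dr":[0,0,0],"fingers":-1},{"offset":[-0.0095,-0.001,0],"dr":[0,0,0],"fingers":-1},{"offset":[0,0,0],"dr":[0,0,0],"fingers":-1},{"offset":[0,0,0],"dr":[0,0,0],"fingers":-1}]'
python3 - <<'E'
from h import *
st();print(np.round(bot.read_state()['tcp_rot'],3))
E
```

```text
t: 11.5
eef_pos: [0.6567, -0.0711, 0.0493]
tcp_rot: [[0.041, 0.999, 0.002], [0.999, -0.041, -0.001], [-0.001, 0.002, -1.0]]
wrist_force: [-0.0, 1.5, 0.0]
width: 0.0005
t 11.5 board xy mm 31.8 -10.5 z 49.3 toolx vs v deg 0.64 F [-0.   1.5  0. ] w 0.0005
[[ 0.041  0.999  0.002]
 [ 0.999 -0.041 -0.001]
 [-0.001  0.002 -1.   ]]
```

```bash
python3 -m pendant '[{"offset":[-0.009,-0.002,0],"dr":[0,0,0],"fingers":-1},{"offset":[-0.0075,-0.005,0],"dr":[0,0,0],"fingers":-1},{"offset":[-0.006,-0.0065,0],"dr":[0,0,0],"fingers":-1},{"offset":[-0.0035,-0.0075,0],"dr":[0,0,0],"fingers":-1},{"offset":[-0.0015,-0.008,0],"dr":[0,0,0],"fingers":-1},{"offset":[0.001,-0.008,0],"dr":[0,0,0],"fingers":-1},{"offset":[0.0035,-0.0075,0],"dr":[0,0,0],"fingers":-1},{"offset":[0.006,-0.0065,0],"dr":[0,0,0],"fingers":-1},{"offset":[0,0,0],"dr":[0,0,0],"fingers":-1},{"offset":[0,0,0],"dr":[0,0,0],"fingers":-1}]'
python3 - <<'E'
from h import *
st();print(np.round(bot.read_state()['tcp_rot'],3))
E
```

```text
t: 12.5
eef_pos: [0.6004, -0.0871, 0.0504]
tcp_rot: [[0.04, 0.999, 0.005], [0.999, -0.04, -0.002], [-0.002, 0.005, -1.0]]
wrist_force: [0.8, -0.2, -0.4]
width: 0.0005
t 12.5 board xy mm -23.6 -29.4 z 50.4 toolx vs v deg 0.71 F [ 0.8 -0.2 -0.4] w 0.0005
[[ 0.04   0.999  0.005]
 [ 0.999 -0.04  -0.002]
 [-0.002  0.005 -1.   ]]
```

```bash
python3 -m pendant '[{"offset":[0.0075,-0.005,0.001],"dr":[0.002,-0.005,0],"fingers":-1},{"offset":[0.009,-0.003,0.001],"dr":[0,0,0],"fingers":-1},{"offset":[0.0095,-0.001,0],"dr":[0,0,0],"fingers":-1},{"offset":[0.0095,0.001,0],"dr":[0,0,0],"fingers":-1},{"offset":[0.009,0.003,0],"dr":[0,0,0],"fingers":-1},{"offset":[0.0075,0.005,0],"dr":[0,0,0],"fingers":-1},{"offset":[0.006,0.0065,0],"dr":[0,0,0],"fingers":-1},{"offset":[0.0035,0.0075,0],"dr":[0,0,0],"fingers":-1},{"offset":[0,0,0],"dr":[0,0,0],"fingers":-1},{"offset":[0,0,0],"dr":[0,0,0],"fingers":-1}]'
python3 - <<'E'
from h import *
st();print(np.round(bot.read_state()['tcp_rot'],3))
E
```

```text
t: 13.5
eef_pos: [0.5949, -0.0764, 0.0468]
tcp_rot: [[0.048, 0.998, -0.051], [0.996, -0.051, -0.071], [-0.074, -0.047, -0.996]]
wrist_force: [0.6, 0.1, 0.5]
width: 0.0003
t 13.5 board xy mm -29.6 -18.9 z 46.8 toolx vs v deg 0.25 F [0.6 0.1 0.5] w 0.0003
[[ 0.048  0.998 -0.051]
 [ 0.996 -0.051 -0.071]
 [-0.074 -0.047 -0.996]]
```

The pusher was blocked where a wing would lie along board -x, which is exactly the hard-stop angle. I back off and look.

```bash
python3 -m pendant '[{"offset":[-0.012,-0.003,0],"dr":[0,0,0],"fingers":-1},{"offset":[0,0,-0.02],"dr":[-0.025,0.035,0],"fingers":-1},{"offset":[0,0,-0.03],"dr":[-0.025,0.035,0],"fingers":-1},{"offset":[0,0,-0.03],"dr":[0,0,0],"fingers":-1},{"offset":[-0.03,-0.03,-0.02],"dr":[0,0,0],"fingers":-1},{"offset":[-0.04,-0.04,0],"dr":[0,0,0],"fingers":-1},{"offset":[-0.04,-0.04,0],"dr":[0,0,0],"fingers":-1},{"offset":[-0.04,-0.02,0],"dr":[0,0,0],"fingers":-1},{"offset":[-0.04,0,0],"dr":[0,0,0],"fingers":-1},{"offset":[0,0,0],"dr":[0,0,0],"fingers":-1}]'
python3 - <<'E'
from h import *
st();print(np.round(bot.read_state()['tcp_rot'],3))
c=capture('top');a=cv2.resize(c['image'][155:225,190:310],None,fx=5,fy=5,interpolation=cv2.INTER_CUBIC)
c=capture('side');b=cv2.resize(c['image'][180:230,215:295],None,fx=7.5,fy=7.5,interpolation=cv2.INTER_CUBIC)[:250]
cv2.imwrite('pics/c4.png',np.vstack([a,b])[:600,:,::-1])
E
```

```text
t: 14.5
eef_pos: [0.4558, -0.2653, 0.1508]
tcp_rot: [[0.039, 0.999, 0.01], [0.999, -0.039, 0.0], [0.0, 0.01, -1.0]]
wrist_force: [0.2, -0.5, -0.7]
width: 0.0003
t 14.5 board xy mm -158.7 -214.9 z 150.8 toolx vs v deg 0.76 F [ 0.2 -0.5 -0.7] w 0.0003
[[ 0.039  0.999  0.01 ]
 [ 0.999 -0.039  0.   ]
 [ 0.     0.01  -1.   ]]
```

View pics/c4.png

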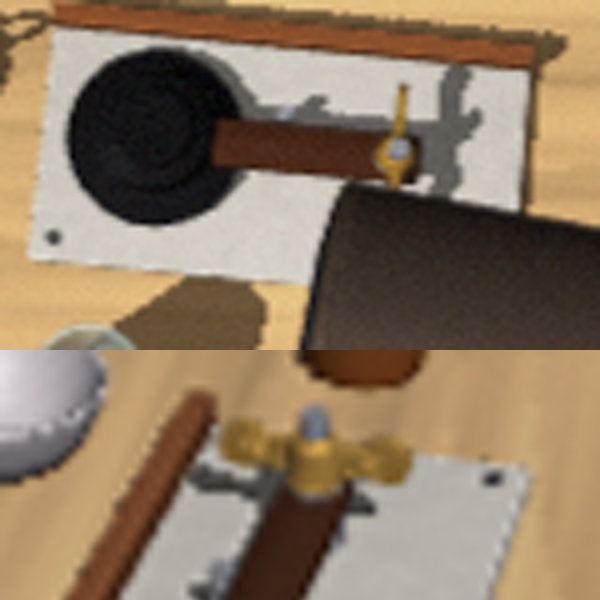

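The bar lies over the flange and the base hasn't moved. The nut's hub sits on the bar with the stud standing proud, and its wings lie along board x. To be sure this is the hard stop, I'll make one more check stroke and watch the force.

```bash
python3 -m pendant '[{"offset":[0.033,0.023,0],"dr":[0.01,0,0],"fingers":-1},{"offset":[0.033,0.023,0],"dr":[0,0,0],"fingers":-1},{"offset":[0.033,0.023,0],"dr":[0,0,0],"fingers":-1},{"offset":[0.033,0.023,0],"dr":[0,0,0],"fingers":-1},{"offset":[0.031,0.023,0],"dr":[0,0,0],"fingers":-1},{"offset":[0,0,0],"dr":[0,0,0],"fingers":-1},{"offset":[0,0,0.015],"dr":[0,0,0],"fingers":-1},{"offset":[0,0,0.015],"dr":[0,0,0],"fingers":-1},{"offset":[0,0,0],"dr":[0,0,0],"fingers":-1},{"offset":[0,0,0],"dr":[0,0,0],"fingers":-1}]'
python3 - <<'E'
from h import *
st();print(np.round(bot.read_state()['tcp_rot'],3))
E
```

```text
t: 15.6
eef_pos: [0.5824, -0.0847, 0.1193]
tcp_rot: [[0.025, 1.0, -0.001], [1.0, -0.025, 0.003], [0.003, -0.001, -1.0]]
wrist_force: [0.0, -0.3, 0.0]
width: -0.0
t 15.6 board xy mm -41.7 -27.9 z 119.3 toolx vs v deg 1.54 F [ 0.  -0.3  0. ] w -0.0
[[ 0.025  1.    -0.001]
 [ 1.    -0.025  0.003]
 [ 0.003 -0.001 -1.   ]]
```

```bash
python3 -m pendant '[{"offset":[-0.010,0.007,0],"dr":[0,0,0.02],"fingers":-1},{"offset":[0,0,0],"dr":[0,0,0],"fingers":-1},{"offset":[0,0,0.017],"dr":[0,0,0],"fingers":-1},{"offset":[0,0,0.017],"dr":[0,0,0],"fingers":-1},{"offset":[0,0,0.017],"dr":[0,0,0],"fingers":-1},{"offset":[0,0,0.013],"dr":[0,0,0],"fingers":-1},{"offset":[0,0,0],"dr":[0,0,0],"fingers":-1},{"offset":[0.004,0,0],"dr":[0,0,0],"fingers":-1},{"offset":[0.004,0,0],"dr":[0,0,0],"fingers":-1},{"offset":[0,0,0],"dr":[0,0,0],"fingers":-1}]'
python3 - <<'E'
from h import *
st();print(np.round(bot.read_state()['tcp_rot'],3))
E
```

```text
t: 16.6
eef_pos: [0.5948, -0.0881, 0.0605]
tcp_rot: [[0.049, 0.999, 0.01], [0.999, -0.049, 0.004], [0.004, 0.01, -1.0]]
wrist_force: [0.9, 0.4, 0.2]
width: 0.0003
t 16.6 board xy mm -29.1 -30.6 z 60.5 toolx vs v deg 0.18 F [0.9 0.4 0.2] w 0.0003
[[ 0.049  0.999  0.01 ]
 [ 0.999 -0.049  0.004]
 [ 0.004  0.01  -1.   ]]
```

```bash
python3 -m pendant '[{"offset":[0,-0.002,0.010],"dr":[0,0,0],"fingers":-1},{"offset":[0,0,0],"dr":[0,0,0],"fingers":-1},{"offset":[0.003,0,0],"dr":[0,0,0],"fingers":-1},{"offset":[0.003,0,0],"dr":[0,0,0],"fingers":-1},{"offset":[0.003,0,0],"dr":[0,0,0],"fingers":-1},{"offset":[0.003,0,0],"dr":[0,0,0],"fingers":-1},{"offset":[0.003,0,0],"dr":[0,0,0],"fingers":-1},{"offset":[0.003,0,0],"dr":[0,0,0],"fingers":-1},{"offset":[0.003,0,0],"dr":[0,0,0],"fingers":-1},{"offset":[0.003,0,0],"dr":[0,0,0],"fingers":-1}]'
python3 - <<'E'
from h import *
st();print(np.round(bot.read_state()['tcp_rot'],3))
E
```

```text
t: 17.6
eef_pos: [0.5939, -0.0734, 0.0514]
tcp_rot: [[0.048, 0.999, 0.008], [0.999, -0.048, -0.01], [-0.01, 0.009, -1.0]]
wrist_force: [4.0, -18.2, -3.3]
width: 0.0004
t 17.6 board xy mm -30.8 -16.0 z 51.4 toolx vs v deg 0.22 F [  4.  -18.2  -3.3] w 0.0004
[[ 0.048  0.999  0.008]
 [ 0.999 -0.048 -0.01 ]
 [-0.01   0.009 -1.   ]]
```

The wing holds against 18 N (about 0.5 N m, where friction is 0.04 N m), so the nut is fully down. I retreat clear.

```bash
python3 -m pendant '[{"offset":[-0.014,-0.003,0],"dr":[0,0,0],"fingers":-1},{"offset":[0,0,-0.02],"dr":[0,0,0],"fingers":-1},{"offset":[0,0,-0.03],"dr":[0,0,0],"fingers":-1},{"offset":[0,0,-0.04],"dr":[0,0,0],"fingers":-1},{"offset":[-0.03,-0.03,-0.02],"dr":[0,0,0],"fingers":-1},{"offset":[-0.045,-0.04,0],"dr":[0,0,0],"fingers":-1},{"offset":[-0.045,-0.04,0],"dr":[0,0,0],"fingers":-1},{"offset":[-0.045,-0.02,0],"dr":[0,0,0],"fingers":-1},{"offset":[-0.045,0,0],"dr":[0,0,0],"fingers":-1},{"offset":[-0.04,0,0],"dr":[0,0,0],"fingers":-1}]'
python3 -m pendant '[{"offset":[-0.045,0,0],"dr":[0,0,0],"fingers":-1},{"offset":[-0.045,0,0],"dr":[0,0,0],"fingers":-1},{"offset":[0,0,0],"dr":[0,0,0],"fingers":-1},{"offset":[0,0,0],"dr":[0,0,0],"fingers":-1},{"offset":[0,0,0],"dr":[0,0,0],"fingers":-1},{"offset":[0,0,0],"dr":[0,0,0],"fingers":-1},{"offset":[0,0,0],"dr":[0,0,0],"fingers":-1},{"offset":[0,0,0],"dr":[0,0,0],"fingers":-1},{"offset":[0,0,0],"dr":[0,0,0],"fingers":-1},{"offset":[0,0,0],"dr":[0,0,0],"fingers":-1}]'
python3 - <<'E'
from h import *
st()
c=capture('top');cv2.imwrite('pics/t5.png',cv2.resize(c['image'][95:275,80:345],None,fx=3,fy=3,interpolation=cv2.INTER_CUBIC)[:,:,::-1])
E
```

```text
t: 18.6
eef_pos: [0.4535, -0.3226, 0.1685]
tcp_rot: [[0.04, 0.999, 0.012], [0.999, -0.04, -0.01], [-0.01, 0.013, -1.0]]
wrist_force: [0.4, 0.4, -0.0]
width: 0.0004
t: 19.6
eef_pos: [0.4479, -0.4168, 0.1703]
tcp_rot: [[0.041, 0.999, 0.015], [0.999, -0.04, -0.009], [-0.009, 0.016, -1.0]]
wrist_force: [0.3, 0.2, -0.2]
width: 0.0002
t 19.6 board xy mm -158.7 -366.6 z 170.3 toolx vs v deg 0.66 F [ 0.3  0.2 -0.2] w 0.0002
```

View pics/t5.png

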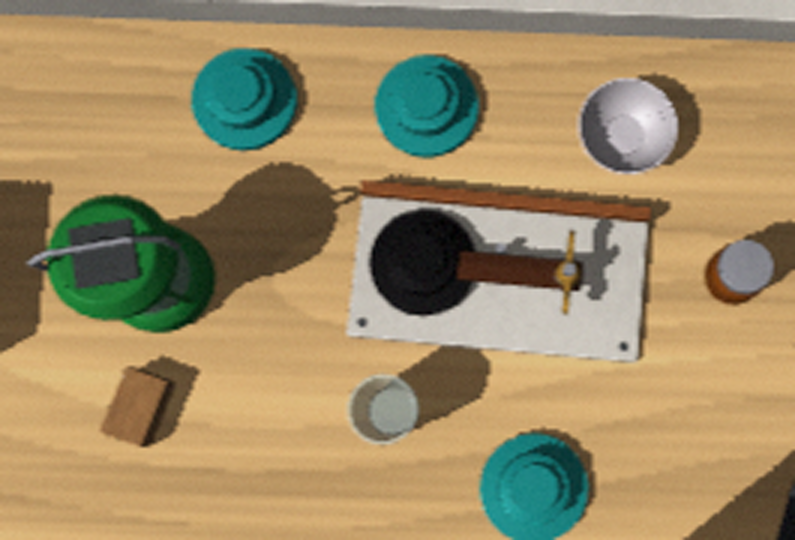

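The picture shows the bar running from the stud at (568,272) to (460,265), over the flange. The wings lie along board x, (572,232) to (565,312), everything else is in place and the arm is clear.

```bash
python3 -c "
from workcell import bot
print(bot.finish_job())"
```

```text
the job is handed in; nothing more can be done
None
```

The job is done and handed in at about 19.7 s of the 72 s allowed. With the fingers closed throughout, I pushed the keeper bar clockwise to its stop over the black base's flange. I then stroked the wing nut round clockwise until it would turn no further.

- **Keeper bar:** it held still under about 11 N, with its edge where the hard stop should put it. The last picture shows it over the flange.
- **Wing nut:** a check stroke of about 18 N on a wing did not move it, roughly 0.5 N m against 0.04 N m of friction. The wings lie along the board's x, as they should at the hard stop, and the stud now stands proud of the hub.
- **Not measured:** I did not measure the nut's height. That it is fully down rests on the hard stop and on how it looks. One tightening stroke ran against that stop and tilted the tool about 5° before I backed off.
- **Everything else:** the base and the other things in the last picture look unmoved. The torch was outside that picture, and I never took the arm near it at its height. The arm finished clear, with under 0.5 N at the wrist.

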